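Tip the printed truck parts right way up

TASK

Two grey printed parts of a model truck stand on end on the green cutting mat: the bonnet on its nose and the open tipper bed on its headboard. Push each one over, close to where it stands, so that it lies the right way up: the bonnet on its side skirts with its closed top panel upward, the bed on its chassis rails with its open side upward. Do not lift or carry them or shove them across the mat, and leave the fuel tank, paint jar, cab shell and tyres as they are.

Things in the scene. Friction and masses are not known exactly. Their poses are not given: they have to be found in the camera images.
- bonnet: Hollow grey resin truck bonnet, about 0.18 kg, standing on its nose on the 3 mm thick mat: 120 mm tall (own z), 55 mm deep (x), 100 mm wide over the sides, 126 mm over the lamp pods at the foot (y). Origin: centre of the end it stands on. Its closed top panel is the +x face, 27.5 mm out; the open hollow underside with the skirt edges is the -x side, 27.5 mm out.
- bonnet_heel (a point): Middle of the bonnet's foot edge on its -x side. Pushed near the upper edge of its +x face towards its own -x, it pivots on this edge and beyond about 35 degrees falls by itself onto its skirts; its own x then points up and it is 55 mm high.
- bonnet_toe (a point): Middle of the bonnet's foot edge on its +x side.
- bed: Open tray (tipper bed) of grey resin, about 0.2 kg, standing on its headboard end on the mat: 130 mm tall (own z), 52 mm deep (x), 110 mm wide (y). Origin: centre of the end it stands on. The open side with 5-6 mm rims is its +x side, 26 mm out; the floor with two chassis rails is its -x side, 26 mm out. The wall across its upper end reaches out to the +x side.
- bed_heel (a point): Middle of the bed's foot edge on its -x side. Pushed at the upper rim of its open +x side towards its own -x, it pivots on this edge and beyond about 20 degrees falls by itself onto its rails; its own x then points up and it is 52 mm high.
- bed_toe (a point): Middle of the bed's foot edge on its +x side.
- tank: Bystander: grey cylindrical fuel tank lying on two saddle feet, 80 mm long (x), 42 mm wide, 50 mm high. Origin under its centre.
- jar: Bystander: small paint jar with a black cap, 36 mm diameter, 55 mm high. Origin under its centre.
- cab: Bystander: grey cab shell with window openings, 75 x 110 mm, 95 mm high. Origin under its centre.
- tyres: Bystander: stack of two black tyres, 60 mm diameter, 33 mm high. Origin under its centre.
Not all that is in view belongs to the job. What is shaped like the bonnet but white is not meant.

How it is judged (in metres and radians):
At the end, for the whole second after the job is handed in: Bonnet and bed each lie with their own x axis within 0.12 rad of straight up, their heel edge on the mat (below 12 mm over the table) and within 70 mm of where it started, at rest; the four bystanders upright and within 20 mm of where they stood (angle between each of bonnet, bed's own x axis and vertical below 0.12 rad and height (world z) of each of bonnet_heel, bed_heel below 0.012 m and distance of each of bonnet_heel, bed_heel from where it was at the start of the episode below 0.07 m and linear speed of each of bonnet, bed below 0.02 m/s and angular speed of each of bonnet, bed below 0.15 rad/s and distance of each of tank, jar, cab, tyres from where it was at the start of the episode below 0.02 m and angle between each of tank, jar, cab, tyres's own z axis and vertical below 0.15 rad); the robot touches nothing.
It fails at once if the bonnet or the bed is lifted: both long edges of the end it stood on are more than 20 mm above the mat (height (world z) of each of bonnet_heel, bonnet_toe above 0.023 m or height (world z) of each of bed_heel, bed_toe above 0.023 m).
It fails at once if the bonnet or the bed is shoved or carried along: its heel edge more than 100 mm from where it started (distance of any of bonnet_heel, bed_heel from where it was at the start of the episode above 0.1 m).
It fails at once if a bystander (tank, jar, cab, tyres) is moved over 20 mm or tipped ((distance of tank from where it was at the start of the episode above 0.02 m or angle between tank's own z axis and vertical above 0.3 rad) or (distance of jar from where it was at the start of the episode above 0.02 m or angle between jar's own z axis and vertical above 0.3 rad) or (distance of cab from where it was at the start of the episode above 0.02 m or angle between cab's own z axis and vertical above 0.3 rad) or (distance of tyres from where it was at the start of the episode above 0.02 m or angle between tyres's own z axis and vertical above 0.3 rad)).
It also fails if it takes over 45 s, if anything falls off the work surface, if the arm or the gripper's body presses on something with over 40 N, if the wrist force passes 120 N, or if a joint passes its speed limit or range.

ROBOT

A 7-joint arm with a two-finger parallel gripper is mounted at the origin on the work surface. World frame = base frame: x ahead of the robot, y to its left, z up, the work surface at z = 0. Lengths are in mm, angles in rad, forces in N, time in s.
With the tool pointing down it reaches from about 400 to 875 mm from the base axis. Payload 4.4 kg.
Tool frame: the origin (TCP) lies midway between the tips of the shut fingers; the grasp point (between the pads) lies grasp_offset behind it (grasp_offset is the distance from the TCP to the grasp point, in mm); z points along the fingers, y is the line along which they close (so a half turn about z gives the same grasp; the last joint's range is limited). The gripper opens to 85 mm and grips with 20 to 120 N. Pads are 22 mm wide; open, the fingers measure 114 mm over their backs; the gripper's body (76 mm by 85 mm) begins 54 mm behind the grasp point. The pads swing forward as they close: fully open they stand 13 mm farther back than shut.
Start: joints at [1.117, 0.628, 0.038, 1.517, -0.027, 0.996, -0.02], TCP at [245.827, -601.736, 231.313] pointing down, gripper open.
Joint ranges: [-3.06, 3.06], [-0.37, 2.12], [-1.25, 1.32], [0.18, 2.47], [-1.1, 4.24], [0.23, 1.98], [-2.94, 2.94]. Speed limits (rad/s): [2.57, 2.57, 3.14, 3.14, 3.14, 3.14, 3.14].

INTERFACE

Orientations are given as [roll, pitch, yaw] about the fixed x, y, z axes, in that order (R = Rz(yaw) Ry(pitch) Rx(roll)).
In Python, from cell import * gives the robot as it stands. The module is installed in compiled form; this text tells all that it offers.
- The arm moves only by the shell command python3 -m jog 'ROWS'. ROWS is a JSON object of lists of equal length, an entry for each row: "angular": the turn, a rotation vector about the tool's x, y, z in degrees, a list of three; "travel": the shift along the tool's x, y, z in cm, a list of three; "fingers": the closure, from 0 (fully open) to 1 (shut). In form: {"angular": [[rx, ry, rz], ...], "travel": [[tx, ty, tz], ...], "fingers": [fingers, ...]}. A call has 1 to 5 rows; each row is the pose to reach, as a shift and turn from the pose commanded when the call began, along the tool's axes at that moment; what a row does not reach only later rows make up. A row lasts 1/8 s, in which the tool goes at most 62.5 mm and 10.7 degrees, less where a joint would pass 70% of its speed; a pose out of reach is approached as far as the arm can. A call with a gripper value outside its range is refused whole. The fingers move at their own pace and stop on an object; the grip force is fixed at half the most. Time passes only in rows, so rows that repeat a pose let the fingers close. It gives the time, the measured TCP pose, the force and the opening at its end, in the units of the state.
- read_state(): the state, without advancing time (a new reading comes with each control period).
- get_image(name): name is "scene" or "top" or "wrist"; returns the picture (420x560x3 uint8, red, green, blue); there is no depth.
- camera_model(name): a dict with "mtx" (3x3 intrinsics, pixels), "T" (4x4, takes a point from camera to world coordinates). Camera axes: x right, y down, z forward; pixel columns grow to the right and rows downward; lengths in mm; the calibration is good to about 2 mm. A picture is of the moment at which its call begins: read the wrist's pose just before it. camera_model takes no time and is no camera call; for the wrist camera it gives the pose at the moment of the call.
- finish_job(): hands the job in, once; it reports no verdict.
The state is a dict: "clock": time; "qpos": joint angles; "qd": joint speeds; "tau": joint torques, N m; "eef_pos": TCP position; "tool_rot": TCP orientation; "force": force on the tool from outside, world axes, zero at the start; "torque": the same for the moment, N m; "width": finger opening in mm.
Only numpy, scipy, OpenCV 4.12 (cv2) and the standard library are available. Lean on these libraries where they do the work, as an engineer would, in place of code of your own. Each camera call takes 0.05 s, during which the arm holds its last target. There are 200 camera calls.

## Working session

There is one attempt and no reset: what is moved stays moved. The work goes in short steps, Python scripts to look and compute and a shell command to move; the robot and the scene stay as the last step left them, time stands still between calls to the robot, and variables do not carry over. Pictures are saved under pics/ and viewed, on a budget of 10 in all, crops included, one or two more only if the job needs it, and the job is handed in when it is done.

```bash
mkdir -p pics; python3 - <<'E'
from cell import *
import cv2,numpy as np
s=read_state();print(s)
for n in("scene","top"):
    im=get_image(n);cv2.imwrite(f"pics/{n}0.png",im[:,:,::-1]);c=camera_model(n);print(n,np.round(c["mtx"],1).tolist(),np.round(c["T"],3).tolist())
a=cv2.imread("pics/scene0.png");b=cv2.imread("pics/top0.png")
E
```

```text
{'clock': 0.0, 'qpos': array([ 1.11721216,  0.62933651,  0.0384632 ,  1.51838911, -0.02697356,
        0.99625268, -0.02004232]), 'qd': array([-0.00053566, -0.00101386,  0.0001883 ,  0.00063396,  0.00081052,
        0.00041855, -0.00049039]), 'tau': array([ 3.11989033e-04, -5.63400292e+01,  1.22613855e+00, -1.93445778e+01,
        1.09859221e-02,  1.04722913e-02, -1.43669200e-05]), 'eef_pos': array([ 245.56326872, -601.16007101,  230.38894123]), 'tool_rot': array([-3.13972643e+00,  5.90598083e-05,  3.87738628e-01]), 'force': array([ 0.46159183, -0.44359482,  0.62898539]), 'torque': array([-0.01598241, -0.0048467 ,  0.04739379]), 'width': 85.56312716776027}
scene [[405.1, 0.0, 278.5], [0.0, 405.1, 211.9], [0.0, 0.0, 1.0]] [[0.699, 0.502, -0.51, 1134.699], [0.715, -0.49, 0.498, -426.763], [0.0, -0.713, -0.702, 861.124], [0.0, 0.0, 0.0, 1.0]]
top [[388.0, 0.0, 282.6], [0.0, 388.0, 207.7], [0.0, 0.0, 1.0]] [[-0.007, -0.988, 0.152, 381.615], [-1.0, 0.007, 0.003, 158.998], [-0.004, -0.152, -0.988, 1075.196], [0.0, 0.0, 0.0, 1.0]]
```

View pics/scene0.png

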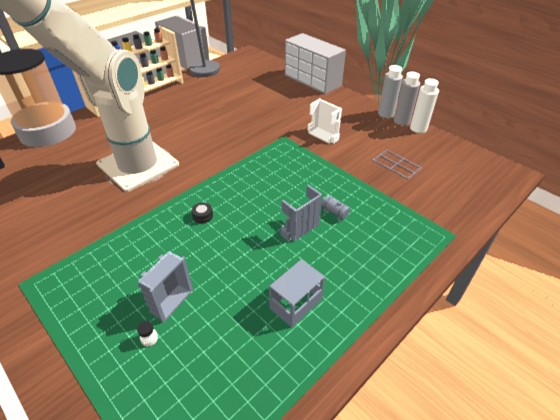

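View pics/top0.png

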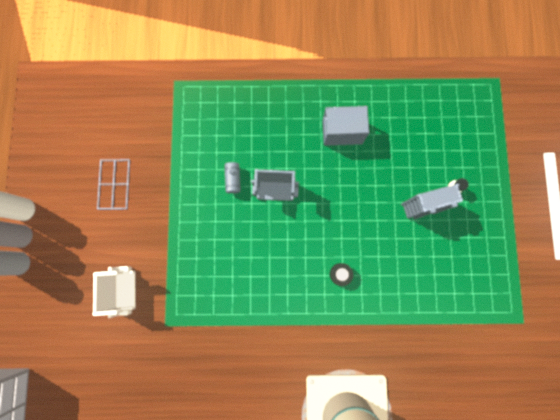

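The picture shows the cab at scene (297,290), tyres at (202,212), jar at (148,333) and tank at (336,207). The candidates are an upright piece at scene (303,213)/top (275,185), another at scene (167,285)/top (433,200), and the white decoy at scene (325,120)/top (115,290), which is ruled out. One close crop should tell which is which.

```bash
python3 - <<'E'
import cv2,numpy as np
a=cv2.imread("pics/scene0.png");b=cv2.imread("pics/top0.png")
f=lambda i,x,y,w=100,h=75:cv2.resize(i[y:y+h,x:x+w],(400,300),interpolation=cv2.INTER_CUBIC)
cv2.imwrite("pics/crop.png",np.vstack([np.hstack([f(a,265,175),f(a,120,250)]),np.hstack([f(b,220,150),f(b,385,165)])]))
E
```

```text
(no output)
```

View pics/crop.png

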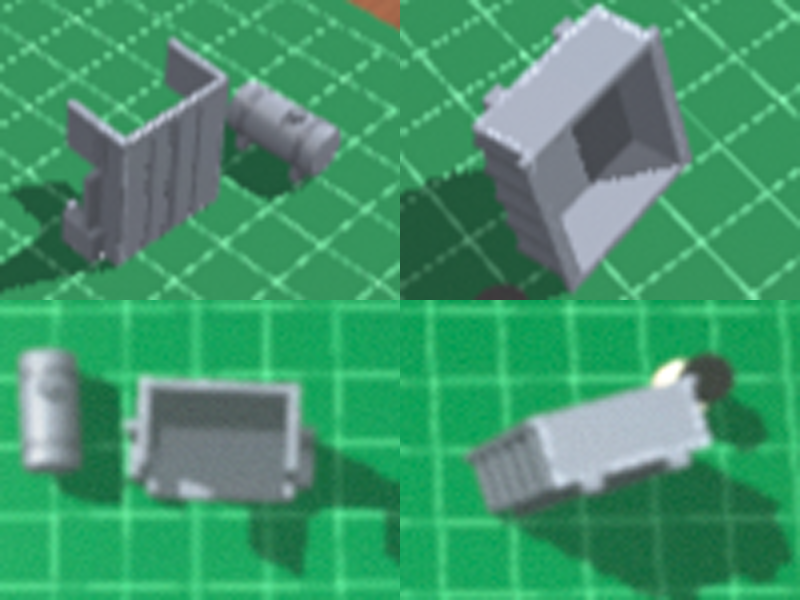

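```bash
cat >h.py <<'E'
from cell import *
import numpy as np
def cast(n,uv,z):
    c=camera_model(n);T=np.array(c["T"]);d=T[:3,:3]@np.linalg.inv(c["mtx"])@[*uv,1];o=T[:3,3]
    return (o+d*(z-o[2])/d[2])[:2].round(1)
E
python3 - <<'E'
from h import *
for l,n,uv,z in [("bon L","top",(255,169.5),123),("bon R","top",(295,170.8),123),("bon L","scene",(321.3,194.5),123),("bon R","scene",(296.3,210),123),
("bed +L","top",(418.8,193.8),133),("bed +R","top",(457.5,185),133),("bed -L","top",(425,212.5),133),("bed -R","top",(462.5,201.3),133),("bed +L","scene",(183.8,257.5),133),("bed +R","scene",(152.5,290),133),
("jar cap","top",(461,185),55),("jar cap","scene",(146,326),55),("tank","top",(232,178),45),("tankR","top",(239,178),25),("cab","top",(348,120),95),("tyre","top",(342,274),33)]: print(l,n,cast(n,uv,z))
E
```

```text
bon L top [626.  230.7]
bon R top [621.8 129.9]
bon L scene [631.5 227.2]
bon R scene [625.9 135.1]
bed +L top [ 558.7 -174.5]
bed +R top [ 580.1 -271.5]
bed -L top [ 512.  -186.9]
bed -R top [ 539.1 -280.7]
bed +L scene [ 560.7 -170.3]
bed +R scene [ 587.9 -269.9]
jar cap top [ 596.5 -316.5]
jar cap scene [ 601.7 -314.4]
tank top [622.7 299.1]
tankR top [627.2 282.4]
cab top [765.8 -12.8]
tyre top [363.1   6. ]
```

Bonnet: left piece (closed ribbed panel facing world +x, panel's top edge at x≈626, y 130…230). Width is 100 mm, as specified. Bed: right piece, open side facing (0.97, 0.24), rim centre ≈(572,−222). Its width is 99–103 mm measured against 110, so it's close enough. The jar at (599,−315) is below finger height. I'll go for the bed first.

```bash
python3 -m jog '{"angular":[[0,0,2],[0,0,4],[0,0,6],[0,0,8.5],[0,0,8.5]],"travel":[[4.9,-2.2,0.3],[9.8,-4.4,0.6],[14.7,-6.6,0.9],[19.6,-8.8,1.2],[24.5,-11,1.5]],"fingers":[1,1,1,1,1]}'; python3 -c "
from h import *
s=read_state();p=s['eef_pos'];y=s['tool_rot'][2];d=np.array([616,-211,200])-p
print(p,s['tool_rot'],s['width'],d[0]*np.cos(y)+d[1]*np.sin(y),d[0]*np.sin(y)-d[1]*np.cos(y),-d[2])"
```

```text
clock: 0.72
eef_pos: [431.9, -405.7, 215.9]
tool_rot: [-3.141, 0.0, 0.239]
force: [0.0, 0.5, -0.6]
width: -0.3
[ 431.94368766 -405.73055875  215.91987879] [-3.14118165e+00  3.22221752e-04  2.38992169e-01] -0.25389363880918514 224.92219953738808 -145.62527520600383 15.919878794553398
```

```bash
python3 -m jog '{"angular":[[0,0,0],[0,0,0],[0,0,0],[0,0,0],[0,0,0]],"travel":[[4.5,-2.9,0.3],[9,-5.8,0.6],[13.5,-8.7,0.9],[18,-11.6,1.2],[22.5,-14.5,1.6]],"fingers":[1,1,1,1,1]}'; python3 -m jog '{"angular":[[0,0,0],[0,0,0],[0,0,0],[0,0,0]],"travel":[[0,0,3],[0,0,6],[0,0,8.3],[0,0,8.3]],"fingers":[1,1,1,1]}'; python3 -c "
from h import *
import cv2
a=cv2.cvtColor(get_image('scene'),4);b=cv2.cvtColor(get_image('top'),4)
f=lambda i,x,y:cv2.resize(i[y:y+150,x:x+150],(400,400))
cv2.imwrite('pics/bed1.png',np.hstack([f(a,110,190),f(b,370,110)]))"
```

```text
clock: 1.35
eef_pos: [616.1, -211.6, 199.9]
tool_rot: [-3.141, 0.0, 0.239]
force: [0.1, -0.7, -0.0]
width: 0.3
clock: 1.85
eef_pos: [613.5, -212.3, 115.0]
tool_rot: [-3.139, 0.004, 0.24]
force: [0.2, -0.6, 0.1]
width: -0.0
```

View pics/bed1.png

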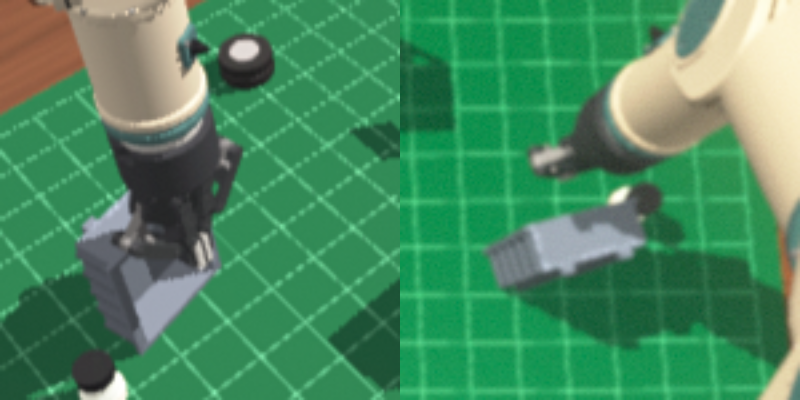

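The fingers are in front of the bed's open side, just below its top rim; the bed is untouched and clear of the jar (crop 95,375). I'll push along tool −x.

```bash
python3 -m jog '{"angular":[[0,0,0],[0,0,0],[0,0,0],[0,0,0],[0,0,0]],"travel":[[-1.2,0,0],[-2.4,0,0],[-3.4,0,0],[-4.2,0,0],[-5,0,0]],"fingers":[1,1,1,1,1]}';python3 -m jog '{"angular":[[0,0,0],[0,0,0],[0,0,0],[0,0,0],[0,0,0]],"travel":[[-0.8,0,0],[-1.6,0,0],[-2.4,0,0],[-3.2,0,0],[-4,0,0]],"fingers":[1,1,1,1,1]}'; python3 -c "
from h import *
import cv2
a=cv2.cvtColor(get_image('scene'),4);b=cv2.cvtColor(get_image('top'),4)
f=lambda i,x,y:cv2.resize(i[y:y+150,x:x+150],(400,400))
cv2.imwrite('pics/bed2.png',np.hstack([f(a,90,190),f(b,370,150)]))"
```

```text
clock: 2.58
eef_pos: [566.3, -225.0, 117.5]
tool_rot: [3.141, -0.0, 0.239]
force: [-0.9, -0.7, -0.1]
width: -0.4
clock: 3.2
eef_pos: [527.3, -234.5, 117.3]
tool_rot: [3.142, 0.0, 0.239]
force: [0.4, 0.7, 0.0]
width: -0.1
```

View pics/bed2.png

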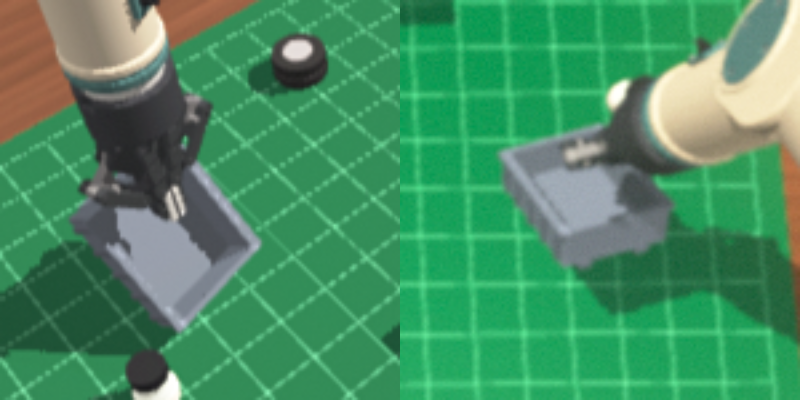

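The bed is tilting well over (top-view upper edge at crop 570,250) and still falling. I'll hold, then look.

```bash
python3 -m jog '{"angular":[[0,0,0],[0,0,0],[0,0,0],[0,0,0]],"travel":[[-0.5,0,0],[-0.5,0,0],[-0.5,0,0],[-0.5,0,0]],"fingers":[1,1,1,1]}';python3 -m jog '{"angular":[[0,0,0],[0,0,0],[0,0,0],[0,0,0]],"travel":[[0,0,-3],[0,0,-6],[0,0,-9],[0,0,-10]],"fingers":[1,1,1,1]}'; python3 -c "
from h import *
import cv2
a=cv2.cvtColor(get_image('scene'),4);b=cv2.cvtColor(get_image('top'),4)
f=lambda i,x,y:cv2.resize(i[y:y+150,x:x+150],(400,400))
cv2.imwrite('pics/bed3.png',np.hstack([f(a,90,190),f(b,370,150)]))"
```

```text
clock: 3.8
eef_pos: [523.2, -235.5, 117.3]
tool_rot: [3.142, -0.0, 0.24]
force: [0.5, 0.0, -0.1]
width: 0.1
clock: 4.3
eef_pos: [524.0, -235.9, 219.0]
tool_rot: [3.14, -0.003, 0.24]
force: [0.7, -0.4, 0.2]
width: -0.1
```

View pics/bed3.png

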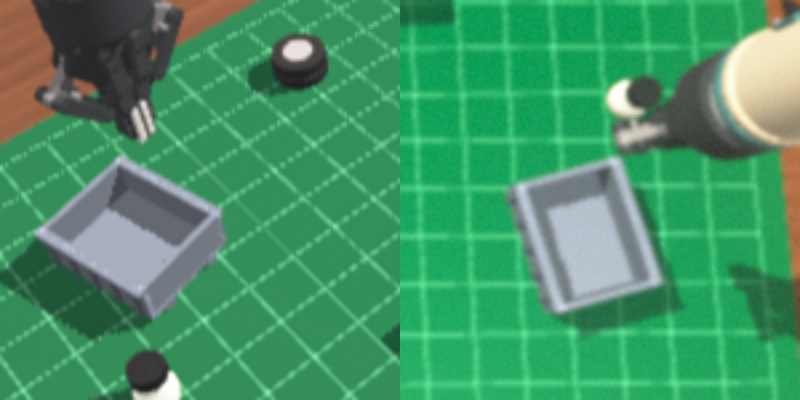

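Bed lies flat on its rails, open side up, jar unmoved. Next the bonnet: staging point (671,179,200), yaw −0.05.

```bash
python3 -m jog '{"angular":[[0,0,4],[0,0,8],[0,0,12],[0,0,16.5],[0,0,16.5]],"travel":[[3,-4.6,0],[6,-9.2,0],[9,-13.8,0],[12,-18.4,0],[15,-23,0]],"fingers":[1,1,1,1,1]}'; python3 -c "
from h import *
s=read_state();p=s['eef_pos'];y=s['tool_rot'][2];d=np.array([671,179,200])-p
print(p,s['tool_rot'],d[0]*np.cos(y)+d[1]*np.sin(y),d[0]*np.sin(y)-d[1]*np.cos(y),-d[2])
print('bed far edge',cast('top',(412,220.5),55),cast('top',(452.5,209.3),55),'near',cast('top',(427,267),55),cast('top',(562,256),55)) "
```

```text
clock: 5.03
eef_pos: [613.7, 25.2, 215.5]
tool_rot: [3.141, 0.003, -0.049]
force: [0.4, -0.3, 0.4]
width: 0.1
[613.70583905  25.15785018 215.49809711] [ 3.14080611e+00  2.59777405e-03 -4.91576441e-02] 49.665477720022125 -156.47162126480336 15.498097109962742
bed far edge [ 501.7 -179.9] [ 530.9 -289. ] near [ 380.  -211.8] [ 405.9 -564.5]
```

```bash
python3 -m jog '{"angular":[[0,0,0],[0,0,0],[0,0,0],[0,0,0],[0,0,0]],"travel":[[2,-4,0],[4,-8,0.5],[5,-12,1],[5,-15.6,1.5],[5,-15.6,1.5]],"fingers":[1,1,1,1,1]}'; python3 -m jog '{"angular":[[0,0,0],[0,0,0],[0,0,0],[0,0,0]],"travel":[[0,0,3],[0,0,6],[0,0,8.7],[0,0,8.7]],"fingers":[1,1,1,1]}'; python3 -c "
from h import *
import cv2
a=cv2.cvtColor(get_image('scene'),4);b=cv2.cvtColor(get_image('top'),4)
f=lambda i,x,y:cv2.resize(i[y:y+150,x:x+150],(400,400))
cv2.imwrite('pics/bon1.png',np.hstack([f(a,230,130),f(b,200,110)]))"
```

```text
clock: 5.65
eef_pos: [669.6, 181.9, 199.2]
tool_rot: [-3.14, 0.005, -0.042]
force: [0.2, 0.2, 0.5]
width: 0.0
clock: 6.15
eef_pos: [669.2, 174.7, 112.0]
tool_rot: [3.139, 0.006, -0.05]
force: [-0.4, -0.2, -0.0]
width: -0.1
```

View pics/bon1.png

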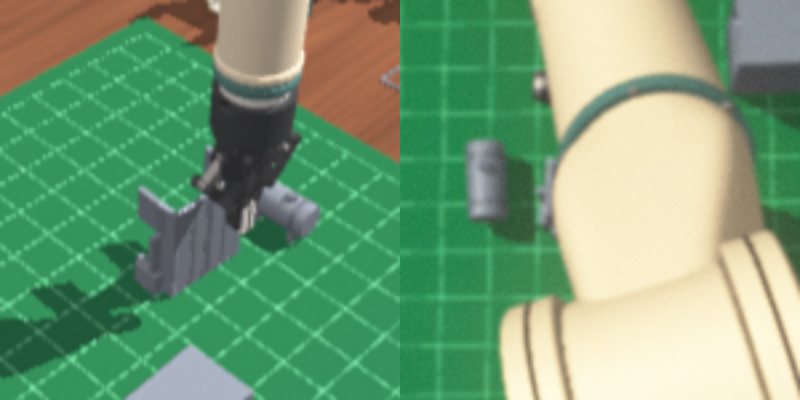

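Fingers stand in front of the bonnet's closed panel (crop 240,225) with nothing touched. Pushing.

```bash
python3 -m jog '{"angular":[[0,0,0],[0,0,0],[0,0,0],[0,0,0],[0,0,0]],"travel":[[-1.2,0,0],[-2.4,0,0],[-3.4,0,0],[-4.2,0,0],[-5,0,0]],"fingers":[1,1,1,1,1]}';python3 -m jog '{"angular":[[0,0,0],[0,0,0],[0,0,0],[0,0,0],[0,0,0]],"travel":[[-0.9,0,0],[-1.8,0,0],[-2.7,0,0],[-3.6,0,0],[-4.5,0,0]],"fingers":[1,1,1,1,1]}'; python3 -c "
from h import *
import cv2
a=cv2.cvtColor(get_image('scene'),4)
cv2.imwrite('pics/bon2.png',cv2.resize(a[130:280,210:360],(450,450)))"
```

```text
clock: 6.88
eef_pos: [621.6, 179.4, 115.7]
tool_rot: [-3.141, -0.001, -0.048]
force: [0.6, -1.0, 1.2]
width: -0.2
clock: 7.5
eef_pos: [576.0, 181.5, 115.2]
tool_rot: [3.142, 0.0, -0.049]
force: [0.3, 1.0, 0.3]
width: -0.2
```

View pics/bon2.png

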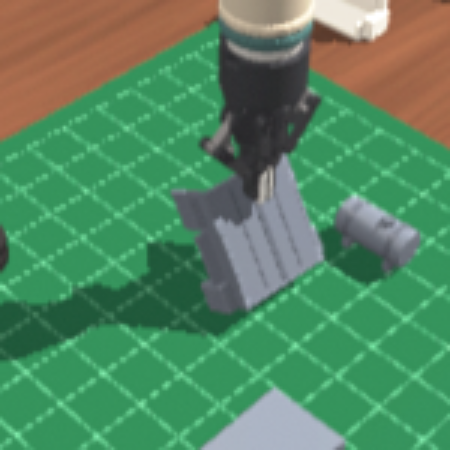

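The bonnet is tilting about its heel (fingers on the panel at crop 262,185), not yet past balance. I'll push on gently.

```bash
python3 -m jog '{"angular":[[0,0,0],[0,0,0],[0,0,0],[0,0,0],[0,0,0]],"travel":[[-0.8,0,0],[-1.6,0,0],[-2.4,0,0],[-3.2,0,0],[-4,0,0]],"fingers":[1,1,1,1,1]}';python3 -m jog '{"angular":[[0,0,0],[0,0,0],[0,0,0],[0,0,0],[0,0,0]],"travel":[[-0.2,0,0],[-0.2,0,0],[-0.2,0,0],[-0.2,0,0],[-0.2,0,0]],"fingers":[1,1,1,1,1]}'; python3 -c "
from h import *
import cv2
a=cv2.cvtColor(get_image('scene'),4)
cv2.imwrite('pics/bon3.png',cv2.resize(a[130:280,210:360],(450,450)))"
```

```text
clock: 8.18
eef_pos: [536.3, 183.4, 115.4]
tool_rot: [-3.142, -0.0, -0.049]
force: [-0.7, -0.5, -0.2]
width: -0.0
clock: 8.8
eef_pos: [534.9, 183.4, 115.3]
tool_rot: [3.142, -0.0, -0.049]
force: [0.5, 0.1, 0.1]
width: -0.2
```

View pics/bon3.png

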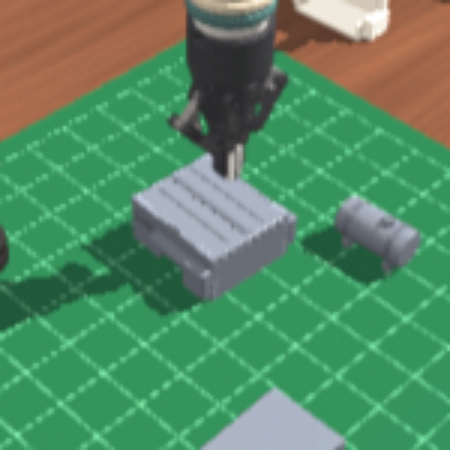

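The bonnet lies on its skirts, closed panel up (nose end at crop 250,260). I'll raise the tool, move clear and do a final check.

```bash
python3 -m jog '{"angular":[[0,0,0],[0,0,0],[0,0,0],[0,0,0],[0,0,0]],"travel":[[0,0,-3],[0,0,-7],[0,0,-11],[0,4,-13],[0,8,-13]],"fingers":[1,1,1,1,1]}';python3 -m jog '{"angular":[[0,0,0],[0,0,0],[0,0,0],[0,0,0],[0,0,0]],"travel":[[0,5,0],[0,10,0],[0,14,0],[0,17,0],[0,17,0]],"fingers":[1,1,1,1,1]}'; python3 -c "
from h import *
import cv2
a=cv2.cvtColor(get_image('scene'),4);b=cv2.cvtColor(get_image('top'),4)
cv2.imwrite('pics/a.png',a);cv2.imwrite('pics/b.png',b)
cv2.imwrite('pics/end.png',np.hstack([cv2.resize(a[100:400,:400],(400,300)),cv2.resize(b[60:340,150:550],(400,280))[:300] if 0 else np.vstack([b[60:340,150:550],np.zeros((20,400,3),np.uint8)])]))"
```

```text
clock: 9.48
eef_pos: [532.1, 103.2, 247.3]
tool_rot: [-3.14, -0.004, -0.047]
force: [0.6, -0.9, -0.7]
width: -0.0
clock: 10.1
eef_pos: [522.3, -69.4, 245.5]
tool_rot: [3.14, -0.0, -0.054]
force: [0.2, 1.1, -0.7]
width: 0.0
```

View pics/end.png

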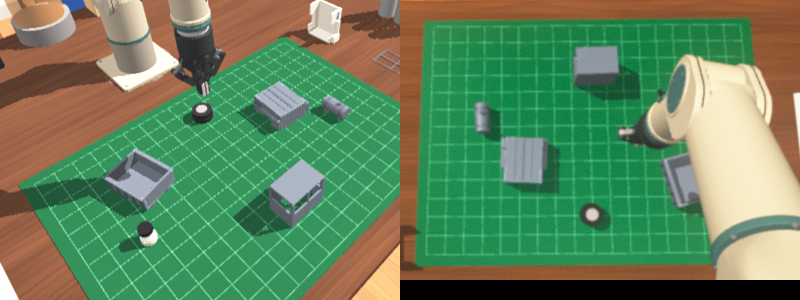

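Both parts lie flat (bonnet at scene 281,105, bed at 140,178 in the crop). Jar, tank, cab and tyres stand where they were. One quick heel number, then I hand in.

```bash
python3 -c "
from h import *
print('bonnet nose edge',cast('top',(253,197),58),cast('top',(297,198),58),read_state()['force'])
print('tank',cast('top',(232,178),45),'cab',cast('top',(348,120),95),'tyre',cast('top',(342,274),33))
import cv2
for f,g in (('scene0','a'),('top0','b')):
    d=cv2.absdiff(cv2.imread(f'pics/{f}.png'),cv2.imread(f'pics/{g}.png')).max(2)
    R=dict(tank=(322,195,30,25),cab=(268,262,60,60),jar=(135,318,25,30)) if g=='a' else dict(tank=(222,158,20,38),cab=(322,100,48,46),tyre=(328,260,28,28))
    for k,(x,y,w,h) in R.items(): print(g,k,(d[y:y+h,x:x+w]>40).mean().round(3))
print(finish_job())"
```

```text
bonnet nose edge [567.4 240.6] [563.8 123.4] [ 1.19477866  1.22610994 -0.56146372]
tank [622.7 299.1] cab [765.8 -12.8] tyre [363.1   6. ]
a tank 0.0
a cab 0.0
a jar 0.189
b tank 0.108
b cab 0.11
b tyre 0.052
the job is handed in; nothing more can be done
None
```

I pushed both parts over with the shut fingers and handed the job in at about 10 s of the 45 s allowed. It reports no verdict.

**Bed:** it lies on its rails with the open side up. Its foot edge is about 6 mm from where I estimated the heel stood at the start.

**Bonnet:** it lies on its skirts with the closed panel up. Its nose edge is about 5 mm from the estimated heel. Both heel figures come from the top view and are good to about a centimetre.

**Robot:** the gripper was clear at the end, at z ≈ 245 mm, and no force reading passed about 2 N at any point.

**Bystanders:** all four look upright and in place in the last picture. I also compared the first and last images around them:
- **Scene view:** the tank and cab showed no change.
- **Top view:** the tank, cab and tyres showed changes of 5–11%. Moved shadows are the likely cause, but I did not confirm it.
- **Jar:** its scene patch changed by 19%. I put that down to the bed no longer standing beside it and its moved shadow. I didn't measure the jar's position again, so its place was checked only by eye.

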